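Bring a snap ring to its groove with ring pliers and hold it spread

TASK

The snap ring hangs on the tips of the ring pliers standing in the rack: squeeze the handles fully so that the ring spreads, lift the pliers out upright and lower the ring, always spread, over the end of the pump's upright shaft until it is level with the groove and centred round the shaft. Finish there while still holding: keep the handles squeezed and the ring hanging in the air round the groove, neither let down nor leaning on the pump. Do not press hard on the pump, and leave the cup, the bearing and the brass fitting where they are.

Things in the scene. Friction and masses are not known exactly. Their poses are not given: they have to be found in the camera images.
- pliers: Steel snap ring pliers with black rubber grips, about 0.2 kg, hanging upright in the rack, handles up, the ring on the tips (it never leaves them). Origin at the pivot, 98 mm above the bench at the start. z up; y from right to left handle (they are squeezed along y); x where the ring reaches out. A shoulder plate 26 x 96 x 6 mm (x, y, z) round the origin lies loose on the rack: lift straight up.
- pliers_grip (a point): Where to grip, from above, closing along y: midway between the rubber grips, 60 mm above the pivot, axes as the pliers. Each grip is 16 mm wide along x and 48 mm tall (27 mm below to 21 mm above this point). Over the outer faces: 56 mm here with the handles free (65 mm at the upper ends); 30 mm, faces parallel, fully squeezed.
- lever_left (a joint): How far the handles are squeezed: 0 = free (ring relaxed), 0.22 rad = fully squeezed, on the stop (ring fully spread). Both handles move together as mirror images. A spring opens them: about 3 N per handle at first, 7.5 N fully squeezed; a grip of 20 N or more holds them on the stop.
- ring_centre (a point): Centre of the fully spread ring's opening, in its mid-plane, fixed in the pliers: 18 mm along +x from their axis, 62 mm below the pivot, 122 mm below the grip point; axes as the pliers. Ring: bright steel, open, 47 mm across, 3 to 4 mm thick, level, its gap and lugs at the tips. Relaxed hole 39 mm, too small for the shaft; fully spread it clears a round of 44.5 mm, and the jaws clear the shaft.
- groove (a point): Middle of the groove in the upright steel shaft of the pump, on the shaft's axis, 92 mm above the bench, z up. The groove is 8 mm wide and 2 mm deep, a dark band round the shaft.
- shaft_top (a point): Centre of the shaft's upper end, 112 mm above the bench, 20 mm above the groove. The shaft is 39.6 mm in diameter with a 4 mm chamfer at the end; a collar 50 mm across lies below it, its top 21 mm below the groove.
- housing: Pump bearing housing of cast aluminium fixed to the bench: a round flange 110 mm across and 12 mm high, a drum 86 mm across up to 46 mm, then a steel cover and collar up to 71 mm, and the shaft standing in the middle. A port block with a brass nipple juts out 79 mm along its +x at 12 to 38 mm height. Origin on the bench on the shaft's axis.
- rack: Dark steel pliers rack fixed to the bench: base 85 x 120 mm, 8 mm thick, with two uprights (34 mm wide along x, 8 mm thick) at 43 mm either side along y, their tops at 95 mm, with 6 mm lips at the front and back of each top. The ring passes up between the uprights. Origin at the centre of the base's underside; axes as the pliers at the start.
- cup: White cup, 76 mm across, 85 mm high, bystander. Origin at the centre of its foot.
- bearing: Steel bearing ring lying flat, 52 mm across, 15 mm high, bystander. Origin at the centre of its underside.
- fitting: Round brass fitting standing upright, 32 mm across, 46 mm high, bystander. Origin at the centre of its foot.

How it is judged:
On the way:
1. the ring, spread by the squeezed pliers, is over the shaft's end and above it (value of joint lever_left above 0.17 rad and horizontal distance between ring_centre and shaft_top below 0.009 m and z of ring_centre in the frame of shaft_top above 0.001 m), for 0.1 s.
At the end, for the whole second after the job is handed in: The gripper still holds the pliers, handles squeezed to more than 0.17 rad; the ring centre is within 5 mm of the shaft's axis and within 4 mm of the groove's height, the pliers within 0.14 rad of upright and at rest, with less than 3 N on the pump and none on the rack (value of joint lever_left above 0.17 rad and horizontal distance between ring_centre and groove below 0.005 m and z of ring_centre in the frame of groove between -0.004 and 0.004 m and angle between pliers's own z axis and vertical below 0.14 rad and contact force between pliers and housing below 3 N and contact force between pliers and rack below 0.1 N and contact force between pliers and the fingers above 3 N and linear speed of pliers below 0.02 m/s); the arm keeps its last pose, push and grip.
It fails at once if the ring slackens while it is round the shaft (horizontal distance between ring_centre and shaft_top below 0.02 m and z of ring_centre in the frame of shaft_top below -0.004 m and value of joint lever_left below 0.13 rad).
It fails at once if the pliers or ring are pressed hard on the pump (contact force between pliers and housing above 25 N).
It fails at once if a bystander is disturbed (distance of any of cup, bearing, fitting from where it was at the start of the episode above 0.02 m).
It also fails if it takes over 38 s, if anything falls off the work surface, if the arm or the gripper's body presses on something with over 40 N, if the wrist force passes 120 N, or if a joint passes its speed limit or range.

ROBOT

A 6-joint arm with a two-finger parallel gripper is mounted at the origin on the work surface. World frame = base frame: x ahead of the robot, y to its left, z up, the work surface at z = 0. Lengths are in m, angles in rad, forces in N, time in s.
With the tool pointing down it reaches from about 0.275 to 1 m from the base axis. Payload 8.4 kg.
Tool frame: the origin (TCP) lies at the very end of the fingers, on their centre line; the grasp point (between the pads) lies 19 mm behind it; z points along the fingers, y is the direction in which the jaws open and shut (so a half turn about z gives the same grasp; the last joint's range is limited). The gripper opens to 85 mm and grips with 20 to 120 N. Pads are 22 mm wide; open, the fingers measure 114 mm over their backs; the gripper's body (76 mm by 85 mm) begins 54 mm behind the grasp point. The pads swing forward as they close: fully open they stand 13 mm farther back than shut.
Start: joints at [1.229, 0.353, 1.633, -0, 1.155, -0.002], TCP at [0.208, 0.589, 0.231] pointing down, gripper open.
Joint ranges: [-2.63, 2.63], [-0.92, 2.1], [0.06, 2.66], [-1.3, 4.44], [0, 2.69], [-3.02, 3.02]. Speed limits (rad/s): [2.22, 2.22, 2.79, 3.14, 3.14, 3.14].

INTERFACE

Orientations are given as a rotation vector (axis times angle).
In Python, from rig import r gives the robot as it stands.
- The arm moves only by the shell command python3 -m handwheel 'ROWS' [OPENING] [FORCE]. ROWS is JSON, a list of rows, each an object of numbers: "x", "y", "z": the shift along the tool's x, y, z in m; "spin": the turn about the tool's z in rad. A call has 1 to 12 rows; each row is the pose to reach, as a shift and turn from the pose measured when the call began, along the tool's axes at that moment; what a row does not reach only later rows make up. A row lasts 1/10 s, in which the tool goes at most 50 mm and 8.59 degrees, less where a joint would pass 70% of its speed; a pose out of reach is approached as far as the arm can. A call with a gripper value outside its range is refused whole. OPENING is the opening, from 0 (shut) to 1 (fully open), set as the call begins (- or left out, the last holds). The fingers move at their own pace and stop on an object; FORCE is the grip in N (left out, the last holds). Time passes only in rows, so rows that repeat a pose let the fingers close. It gives the time, the measured TCP pose, the force and the opening at its end, in the units of the state.
- r.observe(): the state, without advancing time (a new reading comes with each control period).
- r.snapshot(name): name is "scene" or "top" or "wrist"; returns a dict with "image" (384x512x3 uint8, blue, green, red), "depth" (384x512 float32, m along the optical axis (not along the pixel's ray), 0 where there is no reading), "mtx" (3x3 intrinsics, pixels), "R" (3x3) and "t" (3): a world point X has camera coordinates R X + t; the wrist camera has in their place "hand_eye" (4x4, takes a point from camera to tool coordinates, whose origin is the TCP and whose axes are the flange's). Camera axes: x right, y down, z forward; pixel columns grow to the right and rows downward; lengths in m; the calibration is good to about 2 mm. A picture is of the moment at which its call begins: read the wrist's pose just before it.
- r.finish_job(): hands the job in, once; it reports no verdict.
The state is a dict: "clock": time; "q": joint angles; "qd": joint speeds; "joint_efforts": joint torques, N m; "tcp_pos": TCP position; "eef_rot": TCP orientation; "ft_force": force on the tool from outside, world axes, zero at the start; "torque": the same for the moment, N m; "gripper_width": finger opening in m.
Only numpy, scipy, OpenCV 4.12 (cv2) and the standard library are available. Lean on these libraries where they do the work, as an engineer would, in place of code of your own. Each camera call takes 0.05 s, during which the arm holds its last target. There are 200 camera calls.

## Working session

There is one attempt and no reset: what is moved stays moved. The work goes in short steps, Python scripts to look and compute and a shell command to move; the robot and the scene stay as the last step left them, time stands still between calls to the robot, and variables do not carry over. Pictures are saved under pics/ and viewed, about 8 in all and at most 12, crops included, and the job is handed in when it is done.

```bash
mkdir -p pics; ls
python3 - <<'E'
from rig import r
import cv2,numpy as np
print(r.observe())
for n in("scene","top"):
    s=r.snapshot(n); cv2.imwrite(f"pics/{n}0.png",s["image"]); np.savez(f"pics/{n}0.npz",**s)
    print(n,s["mtx"].tolist(),s["R"].round(4).tolist(),s["t"])
a=[cv2.imread(f"pics/{n}0.png") for n in("scene","top")]
E
```

```text
pics
{'clock': 0.0, 'q': array([ 1.22858293e+00,  3.53647535e-01,  1.63413696e+00,  1.96241587e-06,
        1.15525869e+00, -2.38730658e-03]), 'qd': array([-0.00066064,  0.0004233 ,  0.0014272 ,  0.00040743, -0.00166654,
        0.00011008]), 'joint_efforts': array([-2.51067331e-04, -6.05260634e+01, -3.42059112e+01, -9.42732356e-06,
        9.46858112e-03, -1.60190189e-05]), 'tcp_pos': array([0.2081518 , 0.58879168, 0.23056088]), 'eef_rot': array([-5.31191527e-01, -3.09610421e+00,  2.24408449e-03]), 'ft_force': array([ 0.29822528, -1.61850934,  0.59990162]), 'torque': array([-0.04103109, -0.00141007, -0.01030505]), 'gripper_width': 0.08532944524364781}
scene [[408.9908773804774, 0.0, 246.48768425530918], [0.0, 408.9908773804774, 187.35285409034802], [0.0, 0.0, 1.0]] [[-0.1261, 0.992, 0.008], [0.8272, 0.1096, -0.5511], [-0.5476, -0.0629, -0.8344]] [ 0.05112781 -0.4126156   1.17132041]
top [[370.4608383787507, 0.0, 250.7108230549727], [0.0, 370.4608383787507, 194.75506450011133], [0.0, 0.0, 1.0]] [[-0.0069, -0.9995, 0.0295], [-0.9954, 0.004, -0.0961], [0.0959, -0.03, -0.9949]] [-0.00522977  0.598024    0.81440576]
```

View pics/scene0.png

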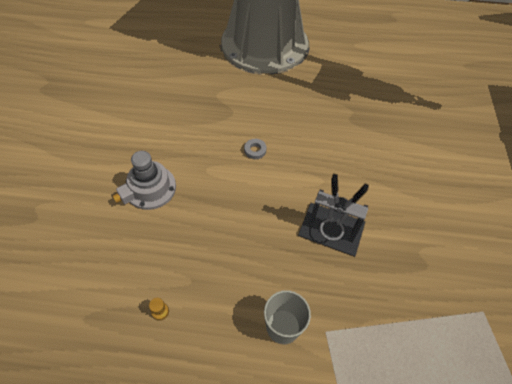

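View pics/top0.png

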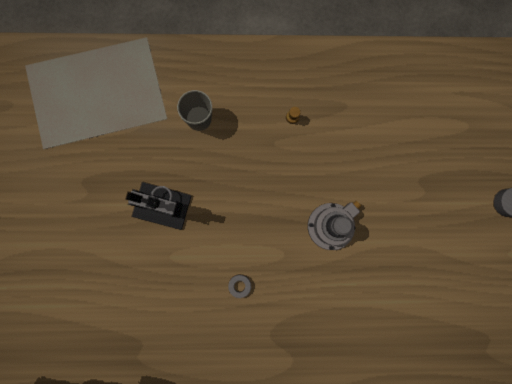

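```bash
cat > h.py <<'E'
import numpy as np
def cloud(s):
    d=np.asarray(s["depth"]);v,u=np.mgrid[:d.shape[0],:d.shape[1]];K=s["mtx"]
    P=np.stack([(u-K[0,2])/K[0,0]*d,(v-K[1,2])/K[1,1]*d,d],-1)
    if "R" in s: P=(P-s["t"])@s["R"]
    P[d==0]=np.nan
    return P
E
python3 - <<'E'
import numpy as np,cv2
from h import *
for n,boxes in (("scene",dict(shaft=(120,145,180,210),rack=(290,165,380,260))),("top",dict(shaft=(300,195,370,255),rack=(120,175,200,235)))):
    s=np.load(f"pics/{n}0.npz");P=cloud(s)
    for k,(a,b,c,d) in boxes.items():
        p=P[b:d,a:c].reshape(-1,3);p=p[~np.isnan(p[:,0])]
        print(n,k,np.histogram(p[:,2],np.arange(-.005,.2,.01))[0])
        if k=="shaft":
            q=p[(p[:,2]>.106)&(p[:,2]<.118)];(c2,rad)=cv2.minEnclosingCircle(q[:,:2].astype(np.float32));print(len(q),q.mean(0),np.median(q,0),c2,rad)
        else:
            for lo,hi in((.115,.19),(.096,.106),(.09,.106),(.028,.045),(.004,.012)):
                q=p[(p[:,2]>lo)&(p[:,2]<hi)]
                if len(q)<4: continue
                R=cv2.minAreaRect(q[:,:2].astype(np.float32));print(lo,hi,len(q),q.mean(0).round(4),np.round(R[0],4),np.round(R[1],4),R[2])
E
```

```text
scene shaft [1665  422  164  163  410  242  218  150   60   66   63  257    0    0
    0    0    0    0    0    0]
246 [ 0.5289459  -0.19497441  0.11013307] [ 0.52942877 -0.19483837  0.11032099] (0.5273420810699463, -0.1962391883134842) 0.020134100690484047
scene rack [5479 1510   26   64  143   49   50   62   39   52  561  118   37   41
   51   54   54  110    6    0]
0.115 0.19 353 [0.5805 0.1981 0.152 ] [0.5776 0.1975] [0.0632 0.0171] 75.02484893798828
0.096 0.106 558 [0.5791 0.1978 0.0999] [0.5773 0.1975] [0.0956 0.0369] 75.55150604248047
0.09 0.106 609 [0.58   0.1975 0.0994] [0.5773 0.1975] [0.0956 0.0369] 75.55150604248047
0.028 0.045 196 [0.5939 0.1945 0.036 ] [0.5915 0.1939] [0.0938 0.0565] 73.71192169189453
0.004 0.012 1658 [0.5826 0.1962 0.0067] [0.577  0.1979] [0.1198 0.0867] 74.51041412353516
top shaft [2275  460   71   93  414  218  183  113   23   24   24  277    0    0
    0    0    0    0    0    0]
274 [ 0.52669837 -0.19476463  0.11016353] [ 0.52688396 -0.19480113  0.11040373] (0.5259772539138794, -0.19542095065116882) 0.019944066181778908
top rack [2852 1077   12   38   55   14   20   17   20   22  356   91   16   18
   20   24   22   90    6    0]
0.115 0.19 196 [0.5794 0.208  0.157 ] [0.5768 0.1985] [0.0631 0.0158] 74.47478485107422
0.096 0.106 357 [0.5735 0.1881 0.1   ] [0.5768 0.1988] [0.0959 0.0335] 74.66053771972656
0.09 0.106 376 [0.5736 0.1884 0.0997] [0.5768 0.1988] [0.0959 0.0335] 74.66053771972656
0.028 0.045 88 [0.5967 0.1862 0.0357] [0.5885 0.1915] [0.0869 0.0594] 74.54280090332031
0.004 0.012 1186 [0.5735 0.1956 0.0069] [0.5832 0.2053] [0.1362 0.1101] 74.7303237915039
```

```bash
cat >> h.py <<'E'
from scipy.spatial.transform import Rotation as Ro
def togo(r,target,yaw_y):
    "tool-frame shift to a world TCP target, spin to bring tool y to world angle yaw_y (deg)"
    s=r.observe();R=Ro.from_rotvec(s["eef_rot"]).as_matrix()
    d=R.T@(np.array(target)-s["tcp_pos"]);y=np.degrees(np.arctan2(R[1,1],R[0,1]))
    print("t",round(s["clock"],2),"tcp",s["tcp_pos"].round(4),"tool y",round(y,2),"toolz",R[:,2].round(4),"shift",d.round(4),"spin",round(np.radians(y-yaw_y),4),"F",s["ft_force"].round(2),"w",round(s["gripper_width"],4))
E
python3 -c "
from h import *;from rig import r
togo(r,(.577,.198,.215),75)"
```

```text
t 0.1 tcp [0.2081 0.5889 0.2306] tool y 70.53 toolz [-4.0e-04 -1.2e-03 -1.0e+00] shift [-0.478  -0.2456  0.0159] spin -0.078 F [-0.61  0.02  0.24] w 0.0855
```

```bash
python3 -m handwheel '[{"x":-0.02,"y":-0.01,"z":0,"spin":0},{"x":-0.06,"y":-0.031,"z":0,"spin":-0.02},{"x":-0.104,"y":-0.053,"z":0,"spin":-0.04},{"x":-0.148,"y":-0.076,"z":0,"spin":-0.06},{"x":-0.192,"y":-0.099,"z":0,"spin":-0.078},{"x":-0.236,"y":-0.121,"z":0,"spin":-0.078},{"x":-0.28,"y":-0.144,"z":0,"spin":-0.078},{"x":-0.324,"y":-0.166,"z":0,"spin":-0.078},{"x":-0.368,"y":-0.189,"z":0,"spin":-0.078},{"x":-0.412,"y":-0.212,"z":0,"spin":-0.078},{"x":-0.452,"y":-0.232,"z":0,"spin":-0.078},{"x":-0.478,"y":-0.2456,"z":0,"spin":-0.078}]' 1
python3 -m handwheel '[{"z":0},{"z":0}]'
python3 - <<'E'
from h import *;from rig import r;import cv2
togo(r,(.577,.198,.139),75)
o=r.observe();s=r.snapshot("wrist");cv2.imwrite("pics/w1.png",s["image"])
P=cloud(s);P=P@s["hand_eye"][:3,:3].T+s["hand_eye"][:3,3]
W=P@Ro.from_rotvec(o["eef_rot"]).as_matrix().T+o["tcp_pos"]
p=W.reshape(-1,3);p=p[~np.isnan(p[:,0])];p=p[np.hypot(p[:,0]-.577,p[:,1]-.198)<.08]
for lo,hi in((.115,.19),(.13,.16),(.172,.19),(.098,.106),(.004,.012)):
    q=p[(p[:,2]>lo)&(p[:,2]<hi)]
    if len(q)>5:R=cv2.minAreaRect(q[:,:2].astype(np.float32));print(lo,hi,len(q),q.mean(0).round(4),np.round(R[0],4),np.round(R[1],4),round(R[2],2),q[:,2].max())
E
```

```text
clock: 1.3
tcp_pos: [0.5787, 0.1954, 0.2306]
eef_rot: [-0.413, -3.114, 0.003]
ft_force: [0.8, 0.2, -0.0]
gripper_width: 0.0847
t 1.3 tcp [0.5787 0.1954 0.2306] tool y 74.91 toolz [-4.0e-04 -1.7e-03 -1.0e+00] shift [0.0023 0.0022 0.0916] spin -0.0017 F [ 0.77  0.16 -0.01] w 0.0847
0.115 0.19 1551 [0.5735 0.1998 0.1576] [0.5753 0.1989] [0.0635 0.0162] 74.73 0.17703816614128445
0.13 0.16 584 [0.5728 0.2004 0.1458] [0.5753 0.1992] [0.0555 0.0162] 74.73 0.1599750014003617
0.172 0.19 527 [0.575  0.1993 0.1748] [0.5752 0.1989] [0.0635 0.0156] 74.74 0.17703816614128445
0.098 0.106 1750 [0.5718 0.1996 0.1015] [0.5752 0.1992] [0.096  0.0343] 74.03 0.1059844417030732
0.004 0.012 3265 [0.5546 0.2047 0.0084] [0.558  0.2042] [0.12   0.0485] 74.69 0.011998622321690772invalid input
```

View pics/w1.png

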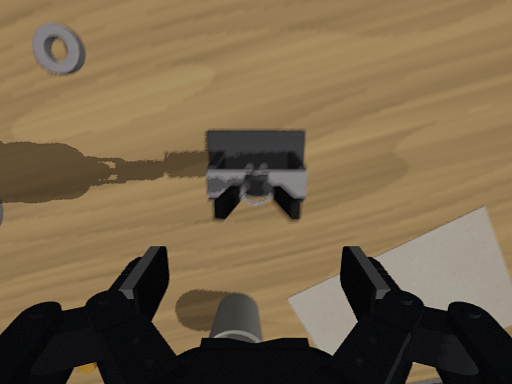

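```bash
python3 -c "
from h import *;from rig import r
togo(r,(.576,.1988,.135),74.7)"
```

```text
t 1.35 tcp [0.5808 0.1932 0.2306] tool y 74.86 toolz [ 0.0012 -0.003  -1.    ] shift [0.0063 0.0044 0.0956] spin 0.0028 F [ 1.51 -3.25  0.17] w 0.0852
```

```bash
python3 -m handwheel '[{"x":0.006,"y":0.004,"z":0.0,"spin":0.002},{"x":0.006,"y":0.004,"z":0.0,"spin":0.002},{"x":0.006,"y":0.004,"z":0.0,"spin":0.002}]' 1
cat >> h.py <<'E'
def wristpl(r):
    import cv2
    o=r.observe();s=r.snapshot("wrist")
    P=cloud(s);P=P@s["hand_eye"][:3,:3].T+s["hand_eye"][:3,3]
    W=P@Ro.from_rotvec(o["eef_rot"]).as_matrix().T+o["tcp_pos"]
    p=W.reshape(-1,3);p=p[~np.isnan(p[:,0])];p=p[np.hypot(p[:,0]-.577,p[:,1]-.198)<.08]
    for lo,hi in((.115,.19),(.172,.19),(.098,.106)):
        q=p[(p[:,2]>lo)&(p[:,2]<hi)]
        if len(q)>5:R=cv2.minAreaRect(q[:,:2].astype(np.float32));print(lo,hi,len(q),np.round(R[0],4),np.round(R[1],4),round(R[2],2),q[:,2].max())
    return s
E
python3 -c "
from h import *;from rig import r
wristpl(r);togo(r,(.576,.1988,.135),74.7)"
```

```text
clock: 1.65
tcp_pos: [0.5751, 0.1995, 0.2304]
eef_rot: [0.415, 3.113, -0.005]
ft_force: [0.7, 0.1, 0.1]
gripper_width: 0.0853
0.115 0.19 1547 [0.5752 0.1991] [0.0634 0.0164] 74.8 0.1774383211357481
0.172 0.19 527 [0.5754 0.199 ] [0.0633 0.0163] 74.62 0.1774383211357481
0.098 0.106 1767 [0.5757 0.199 ] [0.096  0.0346] 74.48 0.10599708817174883
t 1.7 tcp [0.5752 0.1996 0.2306] tool y 74.84 toolz [ 9.0e-04 -2.9e-03 -1.0e+00] shift [-0.0008 -0.0004  0.0956] spin 0.0024 F [-0.36  0.38 -0.2 ] w 0.0854
```

```bash
python3 -m handwheel '[{"x":-0.0005,"y":-0.0005,"z":0.015,"spin":0.002},{"x":-0.0005,"y":-0.0005,"z":0.04,"spin":0.002},{"x":-0.0005,"y":-0.0005,"z":0.065,"spin":0.002},{"x":-0.0005,"y":-0.0005,"z":0.085,"spin":0.002},{"x":-0.0005,"y":-0.0005,"z":0.095,"spin":0.002},{"x":-0.0005,"y":-0.0005,"z":0.0956,"spin":0.002},{"x":-0.0005,"y":-0.0005,"z":0.0956,"spin":0.002}]' 1
python3 -c "
from h import *;from rig import r
togo(r,(.5757,.199,.135),74.7)"
```

```text
clock: 2.4
tcp_pos: [0.5757, 0.1991, 0.1352]
eef_rot: [0.417, 3.112, -0.004]
ft_force: [0.1, -0.3, 0.8]
gripper_width: 0.0856
t 2.4 tcp [0.5757 0.1991 0.1352] tool y 74.74 toolz [ 0.001  -0.0028 -1.    ] shift [ 0.     -0.0001  0.0002] spin 0.0007 F [ 0.14 -0.33  0.78] w 0.0856
```

```bash
python3 -m handwheel '[{"x":0,"y":0,"z":0,"spin":0},{"x":0,"y":0,"z":0,"spin":0},{"x":0,"y":0,"z":0,"spin":0},{"x":0,"y":0,"z":0,"spin":0},{"x":0,"y":0,"z":0,"spin":0},{"x":0,"y":0,"z":0,"spin":0},{"x":0,"y":0,"z":0,"spin":0},{"x":0,"y":0,"z":0,"spin":0}]' 0 60
python3 - <<'E'
from h import *;from rig import r;import cv2
togo(r,(.5757,.199,.135),74.7)
s=r.snapshot("wrist");t=r.snapshot("scene")["image"][130:290,250:430]
cv2.imwrite("pics/w2.png",np.vstack([s["image"],cv2.resize(t,(512,455))[:210]])if 0 else s["image"]);cv2.imwrite("pics/s2.png",cv2.resize(t,None,fx=4,fy=3.7))
E
```

```text
clock: 3.2
tcp_pos: [0.5771, 0.1992, 0.1378]
eef_rot: [0.417, 3.109, -0.002]
ft_force: [-1.9, -3.6, 13.5]
gripper_width: 0.0265
t 3.2 tcp [0.5771 0.1992 0.1378] tool y 74.73 toolz [ 0.0045 -0.002  -1.    ] shift [ 0.0013 -0.0006  0.0028] spin 0.0006 F [-1.88 -3.59 13.48] w 0.0265
```

View pics/w2.png

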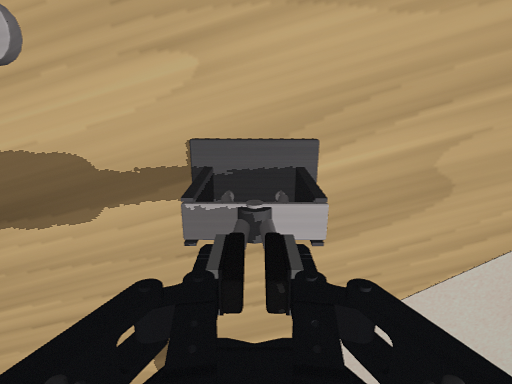

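```bash
python3 -m handwheel '[{"x":0,"y":0,"z":-0.002,"spin":0},{"x":0,"y":0,"z":-0.006,"spin":0},{"x":0,"y":0,"z":-0.012,"spin":0},{"x":0,"y":0,"z":-0.022,"spin":0},{"x":0,"y":0,"z":-0.034,"spin":0},{"x":0,"y":0,"z":-0.048,"spin":0},{"x":0,"y":0,"z":-0.062,"spin":0},{"x":0,"y":0,"z":-0.076,"spin":0},{"x":0,"y":0,"z":-0.09,"spin":0},{"x":0,"y":0,"z":-0.099,"spin":0},{"x":0,"y":0,"z":-0.101,"spin":0},{"x":0,"y":0,"z":-0.101,"spin":0}]' 0 60
python3 - <<'E'
from h import *;from rig import r;import cv2
c=np.cos(np.radians(-15.3));
togo(r,(.5267,-.1955,.235),74.7)
s=r.snapshot("wrist")["image"];t=r.snapshot("scene")["image"][100:260,270:420]
cv2.imwrite("pics/w3.png",np.hstack([cv2.resize(s,(400,300)),cv2.resize(t,(281,300))]))
E
```

```text
clock: 4.5
tcp_pos: [0.5767, 0.1994, 0.239]
eef_rot: [0.417, 3.109, -0.002]
ft_force: [0.0, -0.5, -1.6]
gripper_width: 0.0264
t 4.5 tcp [0.5767 0.1994 0.239 ] tool y 74.74 toolz [ 0.0048 -0.002  -1.    ] shift [-0.0557 -0.3941  0.0045] spin 0.0006 F [ 0.01 -0.46 -1.62] w 0.0264
```

View pics/w3.png

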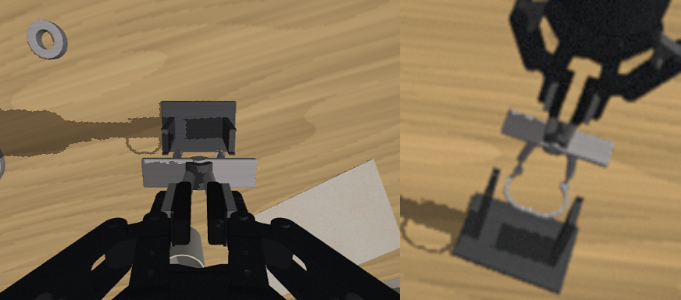

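```bash
cat >> h.py <<'E'
def ringfit(r,name="scene",wide=.05):
    import cv2
    from scipy.optimize import least_squares
    o=r.observe();s=r.snapshot(name);P=cloud(s).reshape(-1,3);P=P[~np.isnan(P[:,0])]
    R=Ro.from_rotvec(o["eef_rot"]).as_matrix();L=(P-o["tcp_pos"])@R   # tool frame: x=-pliers x, z down
    L=L[(abs(L[:,0])<.07)&(abs(L[:,1])<wide)]
    pl=L[(abs(L[:,2]-.039)<.012)]
    A=np.c_[pl[:,:2],np.ones(len(pl))];c=np.linalg.lstsq(A,pl[:,2],rcond=None)[0]
    for _ in range(4):
        k=abs(A@c-pl[:,2])<.002;c=np.linalg.lstsq(A[k],pl[k,2],rcond=None)[0]
    Q=pl[k];m=cv2.minAreaRect(Q[:,:2].astype(np.float32))
    print(name,"plate n",k.sum(),"plane z=%.4fx%+.4fy%+.4f"%tuple(c),"rect",np.round(m[0],4),np.round(m[1],4),round(m[2],1))
    g=L[(L[:,2]>.092)&(L[:,2]<.112)]
    def f(p):return np.hypot(g[:,0]-p[0],g[:,1]-p[1])-p[2]
    q=least_squares(f,[-.018,0,.0235],loss="soft_l1",f_scale=.001)
    print("ring n",len(g),"centre,rad",q.x.round(4),"z",np.median(g[:,2]).round(4),"rms",np.sqrt(np.mean(f(q.x)**2)).round(4))
    B=np.c_[g[:,:2],np.ones(len(g))];print("ring plane",np.linalg.lstsq(B,g[:,2],rcond=None)[0].round(4))
    return q.x,s
E
python3 - <<'E'
from h import *;from rig import r;import cv2
for n in("scene","top"):ringfit(r,n)
togo(r,(.5267,-.1955,.235),74.7)
E
```

```text
scene plate n 571 plane z=-0.0114x+0.0003y+0.0382 rect [ 0.0003 -0.0009] [0.0954 0.0274] 89.7
ring n 192 centre,rad [-0.0176 -0.0009  0.0276] z 0.1019 rms 0.0021
ring plane [-0.0507 -0.0029  0.1005]
top plate n 99 plane z=0.0001x+0.0329y+0.0395 rect [ 0.0001 -0.0265] [0.0257 0.0429] 0.6
ring n 86 centre,rad [-0.0133  0.0002  0.0306] z 0.1021 rms 0.0016
ring plane [5.200e-03 1.000e-04 1.024e-01]
t 4.7 tcp [0.5763 0.1993 0.238 ] tool y 74.73 toolz [ 0.0033 -0.0025 -1.    ] shift [-0.0561 -0.3939  0.0038] spin 0.0006 F [ 0.27 -0.22 -2.19] w 0.0266
```

Run:
```python
from h import *;from rig import r
togo(r,(.5097,-.1902,.238),74.7)
```

```text
t 4.7 tcp [0.5763 0.1993 0.238 ] tool y 74.73 toolz [ 0.0033 -0.0025 -1.    ] shift [-0.0383 -0.3933  0.0007] spin 0.0006 F [ 0.27 -0.22 -2.19] w 0.0266
```

```bash
python3 -m handwheel '[{"x":-0.0005,"y":-0.006,"z":0,"spin":0},{"x":-0.002,"y":-0.02,"z":0,"spin":0},{"x":-0.004,"y":-0.04,"z":0,"spin":0},{"x":-0.0065,"y":-0.066,"z":0,"spin":0},{"x":-0.009,"y":-0.094,"z":0,"spin":0},{"x":-0.012,"y":-0.124,"z":0,"spin":0},{"x":-0.015,"y":-0.154,"z":0,"spin":0},{"x":-0.018,"y":-0.184,"z":0,"spin":0},{"x":-0.021,"y":-0.214,"z":0,"spin":0},{"x":-0.024,"y":-0.244,"z":0,"spin":0},{"x":-0.0265,"y":-0.27,"z":0,"spin":0},{"x":-0.0285,"y":-0.292,"z":0,"spin":0}]' 0 60
python3 - <<'E'
from h import *;from rig import r
togo(r,(.5097,-.1902,.238),74.7)
E
```

```text
clock: 5.9
tcp_pos: [0.5257, -0.0922, 0.2385]
eef_rot: [0.418, 3.11, -0.004]
ft_force: [0.1, 1.1, -1.6]
gripper_width: 0.0264
t 5.9 tcp [ 0.5257 -0.0922  0.2385] tool y 74.68 toolz [ 0.0029 -0.0029 -1.    ] shift [-0.0104 -0.0988  0.0007] spin -0.0003 F [ 0.07  1.08 -1.58] w 0.0264
```

```bash
python3 -m handwheel '[{"x":-0.003,"y":-0.018,"z":0,"spin":0},{"x":-0.005,"y":-0.042,"z":0,"spin":0},{"x":-0.007,"y":-0.065,"z":0,"spin":0},{"x":-0.009,"y":-0.083,"z":0,"spin":0},{"x":-0.01,"y":-0.094,"z":0,"spin":0},{"x":-0.0104,"y":-0.0988,"z":0,"spin":0},{"x":-0.0104,"y":-0.0988,"z":0,"spin":0},{"x":-0.0104,"y":-0.0988,"z":0,"spin":0}]' 0 60
python3 - <<'E'
from h import *;from rig import r;import cv2
togo(r,(.5097,-.1902,.238),74.7)
q,s=ringfit(r,"scene");q2,t=ringfit(r,"top");w=r.snapshot("wrist")["image"]
a=cv2.resize(s["image"][110:230,80:220],None,fx=3,fy=3,interpolation=cv2.INTER_CUBIC)
b=cv2.resize(t["image"][150:270,280:400],None,fx=3,fy=3,interpolation=cv2.INTER_CUBIC)
cv2.imwrite("pics/p4.png",np.hstack([a,b]))
E
```

```text
clock: 6.7
tcp_pos: [0.5097, -0.1897, 0.2387]
eef_rot: [0.418, 3.11, -0.003]
ft_force: [0.1, -0.6, -1.2]
gripper_width: 0.0266
t 6.7 tcp [ 0.5097 -0.1897  0.2387] tool y 74.69 toolz [ 0.0029 -0.0025 -1.    ] shift [-0.0002 -0.0004  0.0007] spin -0.0002 F [ 0.11 -0.57 -1.17] w 0.0266
scene plate n 450 plane z=-0.0191x-0.0029y+0.0381 rect [-0.0003 -0.0002] [0.0268 0.0968] 0.3
ring n 169 centre,rad [-0.0173 -0.0002  0.0278] z 0.1021 rms 0.0022
ring plane [-0.0417 -0.0044  0.1009]
top plate n 164 plane z=-0.0006x+0.0214y+0.0375 rect [0.0003 0.0133] [0.0698 0.0259] 89.9
ring n 73 centre,rad [-0.0106 -0.0002  0.0327] z 0.1017 rms 0.0016
ring plane [-0.0469 -0.0019  0.1003]
```

View pics/p4.png

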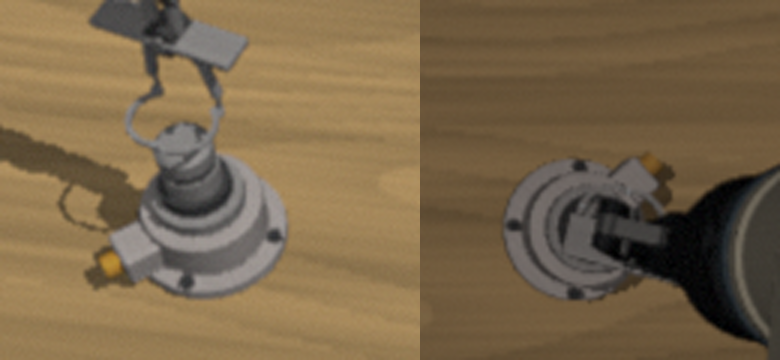

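```bash
cat > rf.py <<'E'
from h import *;from rig import r;import cv2
from scipy.optimize import least_squares
o=r.observe();R=Ro.from_rotvec(o["eef_rot"]).as_matrix()
for n in("scene","top"):
    G=[];S=[]
    for _ in range(3):
        P=cloud(r.snapshot(n)).reshape(-1,3);P=P[~np.isnan(P[:,0])];L=(P-o["tcp_pos"])@R
        G.append(L[(abs(L[:,2]-.1025)<.005)&(L[:,0]<-.008)&(L[:,0]>-.06)&(abs(L[:,1])<.04)])
        S.append(P[(abs(P[:,2]-.1105)<.006)&(np.hypot(P[:,0]-.5267,P[:,1]+.1955)<.03)])
    g=np.vstack(G);p=np.vstack(S)
    for rad in(None,.0239):
        f=lambda v:np.hypot(g[:,0]-v[0],g[:,1]-v[1])-(v[2] if rad is None else rad)
        q=least_squares(f,[-.018,0,.024],loss="soft_l1",f_scale=.0007).x
        print(n,len(g),"ring tool",q.round(4),"world",(o["tcp_pos"]+R@[q[0],q[1],.103]).round(4),"res",np.percentile(f(q),[5,25,50,75,95]).round(4),"xmin,ymin,ymax",np.percentile(g[:,0],2).round(4),np.percentile(g[:,1],[2,98]).round(4))
    if len(p)>30:
        (c,ra)=cv2.minEnclosingCircle(p[:,:2].astype(np.float32));print("shaft n",len(p),np.round(c,4),round(ra,4),p[:,:2].mean(0),np.percentile(p[:,0],[1,99]),np.percentile(p[:,1],[1,99]))
E
python3 rf.py
```

```text
scene 361 ring tool [-0.0164 -0.      0.0284] world [ 0.5259 -0.1942  0.1357] res [-0.0036 -0.0013  0.      0.0012  0.0028] xmin,ymin,ymax -0.044 [-0.0301  0.0294]
scene 361 ring tool [-0.0209  0.0002  0.024 ] world [ 0.5303 -0.1952  0.1358] res [-0.0033  0.0004  0.0029  0.0044  0.006 ] xmin,ymin,ymax -0.044 [-0.0301  0.0294]
shaft n 619 [ 0.528  -0.1955] 0.0204 [ 0.5290504  -0.19485917] [0.51053502 0.54595281] [-0.21314057 -0.1773577 ]
top 209 ring tool [-0.0112 -0.0004  0.0323] world [ 0.5208 -0.1932  0.1357] res [-0.0027 -0.001  -0.      0.0012  0.0024] xmin,ymin,ymax -0.0438 [-0.0239  0.0296]
top 209 ring tool [-0.0205  0.003   0.024 ] world [ 0.5307 -0.1924  0.1358] res [-0.0038 -0.001   0.0008  0.0027  0.0057] xmin,ymin,ymax -0.0438 [-0.0239  0.0296]
shaft n 59 [ 0.5394 -0.1831] 0.0069 [ 0.53827871 -0.18405273] [0.53310563 0.54357979] [-0.18838823 -0.17789185]
```

```bash
python3 -m handwheel '[{"x":-0.0006,"y":-0.0001,"z":0.003,"spin":0},{"x":-0.0006,"y":-0.0001,"z":0.008,"spin":0},{"x":-0.0006,"y":-0.0001,"z":0.013,"spin":0},{"x":-0.0006,"y":-0.0001,"z":0.016,"spin":0},{"x":-0.0006,"y":-0.0001,"z":0.018,"spin":0},{"x":-0.0006,"y":-0.0001,"z":0.018,"spin":0},{"x":-0.0006,"y":-0.0001,"z":0.018,"spin":0}]' 0 60
python3 - <<'E'
from h import *;from rig import r;import cv2
togo(r,(.5104,-.1902,.195),74.7)
t=r.snapshot("scene")["image"]
cv2.imwrite("pics/p5.png",cv2.resize(t[110:200,95:195],None,fx=6,fy=6,interpolation=cv2.INTER_CUBIC))
E
```

```text
clock: 7.85
tcp_pos: [0.5104, -0.1903, 0.2208]
eef_rot: [0.418, 3.11, -0.004]
ft_force: [0.3, -0.9, -2.3]
gripper_width: 0.0266
t 7.85 tcp [ 0.5104 -0.1903  0.2208] tool y 74.7 toolz [ 0.003  -0.0029 -1.    ] shift [0.0001 0.0002 0.0258] spin -0.0 F [ 0.3  -0.93 -2.33] w 0.0266
```

View pics/p5.png

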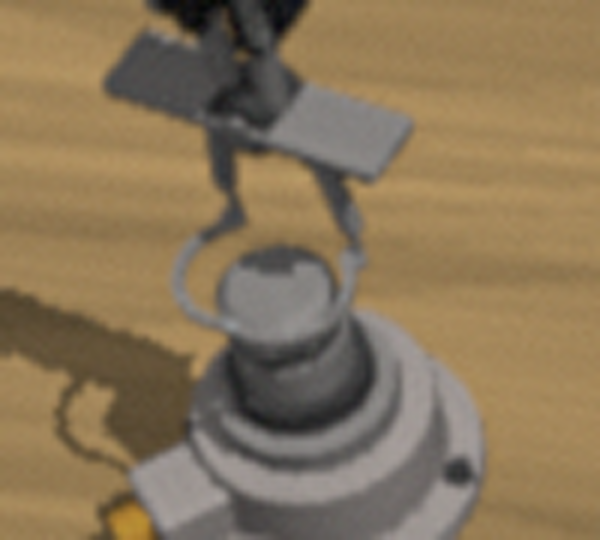

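```bash
cat > ov.py <<'E'
from h import *;from rig import r;import cv2,sys
o=r.observe();R=Ro.from_rotvec(o["eef_rot"]).as_matrix()
s=r.snapshot("scene");S=7;x0,y0=100,120;w,h=95,80
I=cv2.resize(s["image"][y0:y0+h,x0:x0+w],None,fx=S,fy=S,interpolation=cv2.INTER_CUBIC)
def draw(W,c):
    C=W@s["R"].T+s["t"];u=C[:,0]/C[:,2]*s["mtx"][0,0]+s["mtx"][0,2];v=C[:,1]/C[:,2]*s["mtx"][1,1]+s["mtx"][1,2]
    uv=np.c_[(u-x0+.5)*S-.5,(v-y0+.5)*S-.5]
    cv2.polylines(I,[np.round(uv).astype(int)],False,c,1)
a=np.linspace(0,2*np.pi,73)
def circ(c,rad,z):return np.c_[c[0]+rad*np.cos(a),c[1]+rad*np.sin(a),np.full(73,z)]
sh=(.527,-.1955)
draw(circ(sh,.0158,.112),(0,255,0));draw(circ(sh,.0198,.108),(0,255,0));draw(circ(sh,.0198,.096),(0,255,0));draw(circ(sh,.055,.012),(0,255,0))
draw(o["tcp_pos"]+circ((-.018,0),.02225,.103)@R.T,(0,0,255))
draw(o["tcp_pos"]+np.array([[-.013,-.048,.0382],[.013,-.048,.0382],[.013,.048,.0382],[-.013,.048,.0382],[-.013,-.048,.0382]])@R.T,(0,0,255))
cv2.imwrite(sys.argv[1],I)
E
python3 ov.py pics/o1.png
```

```text
(no output)
```

View pics/o1.png

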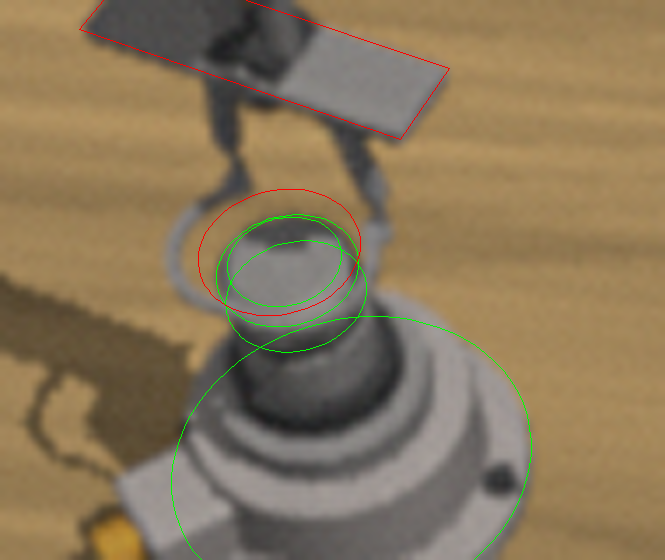

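```bash
python3 -m handwheel '[{"x":0,"y":0.0005,"z":0.002,"spin":0},{"x":0,"y":0.0005,"z":0.004,"spin":0},{"x":0,"y":0.0005,"z":0.006,"spin":0},{"x":0,"y":0.0005,"z":0.007,"spin":0},{"x":0,"y":0.0005,"z":0.007,"spin":0}]' 0 60; python3 -c "
from h import *;from rig import r
togo(r,(.5104,-.1902,.195),74.7)"
```

```text
clock: 8.45
tcp_pos: [0.5105, -0.1898, 0.2137]
eef_rot: [0.418, 3.11, -0.004]
ft_force: [0.6, 0.1, -2.6]
gripper_width: 0.0262
t 8.45 tcp [ 0.5105 -0.1898  0.2137] tool y 74.7 toolz [ 0.0029 -0.0028 -1.    ] shift [ 0.0001 -0.0003  0.0187] spin 0.0 F [ 0.61  0.15 -2.64] w 0.0262
```

No contact; ring is at the chamfer. Next step.

```bash
python3 -m handwheel '[{"x":0,"y":0,"z":0.0015,"spin":0},{"x":0,"y":0,"z":0.003,"spin":0},{"x":0,"y":0,"z":0.0045,"spin":0},{"x":0,"y":0,"z":0.005,"spin":0},{"x":0,"y":0,"z":0.005,"spin":0}]' 0 60; python3 -c "
from h import *;from rig import r
togo(r,(.5104,-.1902,.195),74.7)"; python3 ov.py pics/o2.png
```

```text
clock: 8.95
tcp_pos: [0.5104, -0.1899, 0.2085]
eef_rot: [0.418, 3.111, -0.004]
ft_force: [0.1, -0.4, -1.9]
gripper_width: 0.0264
t 8.95 tcp [ 0.5104 -0.1899  0.2085] tool y 74.7 toolz [ 0.0026 -0.0028 -1.    ] shift [ 0.     -0.0003  0.0135] spin 0.0 F [ 0.08 -0.43 -1.94] w 0.0264
```

View pics/o2.png

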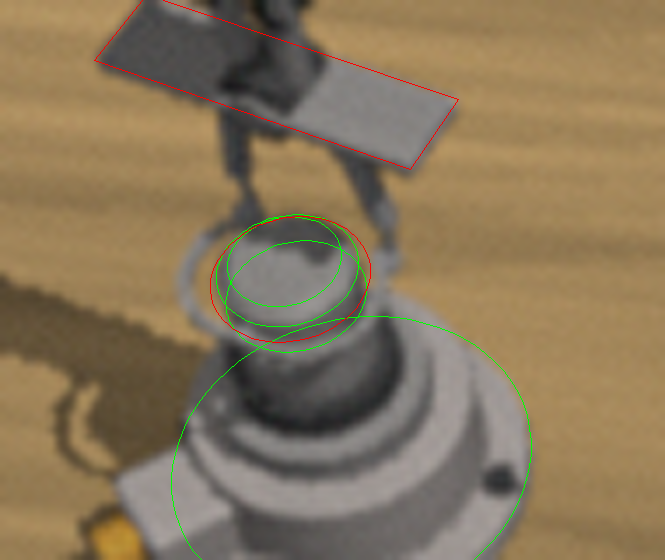

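```bash
python3 -m handwheel '[{"x":0,"y":0.0005,"z":0.0015,"spin":0},{"x":0,"y":0.0005,"z":0.003,"spin":0},{"x":0,"y":0.0005,"z":0.0045,"spin":0},{"x":0,"y":0.0005,"z":0.006,"spin":0},{"x":0,"y":0.0005,"z":0.006,"spin":0}]' 0 60; python3 -c "
from h import *;from rig import r
togo(r,(.5104,-.1902,.195),74.7)"
```

```text
clock: 9.5
tcp_pos: [0.5105, -0.1893, 0.2023]
eef_rot: [0.418, 3.111, -0.004]
ft_force: [0.2, -0.5, -1.9]
gripper_width: 0.0264
t 9.5 tcp [ 0.5105 -0.1893  0.2023] tool y 74.7 toolz [ 0.0024 -0.0027 -1.    ] shift [-0.0001 -0.0009  0.0073] spin 0.0 F [ 0.24 -0.46 -1.92] w 0.0264
```

```bash
python3 -m handwheel '[{"x":0,"y":0,"z":0.002,"spin":0},{"x":0,"y":0,"z":0.004,"spin":0},{"x":0,"y":0,"z":0.006,"spin":0},{"x":0,"y":0,"z":0.007,"spin":0},{"x":0,"y":0,"z":0.007,"spin":0},{"x":0,"y":0,"z":0.007,"spin":0}]' 0 60; python3 -c "
from h import *;from rig import r
togo(r,(.5104,-.1902,.195),74.7);ringfit(r,'scene')"; python3 ov.py pics/o3.png
```

```text
clock: 10.1
tcp_pos: [0.5105, -0.1894, 0.1953]
eef_rot: [0.418, 3.111, -0.004]
ft_force: [0.2, -0.3, -2.3]
gripper_width: 0.0263
t 10.1 tcp [ 0.5105 -0.1894  0.1953] tool y 74.7 toolz [ 0.0023 -0.0026 -1.    ] shift [-0.0001 -0.0008  0.0003] spin -0.0001 F [ 0.16 -0.32 -2.3 ] w 0.0263
scene plate n 400 plane z=0.0010x-0.0017y+0.0381 rect [-0.0006 -0.0001] [0.0959 0.0279] 89.1
ring n 245 centre,rad [-0.0124 -0.0062  0.0259] z 0.1021 rms 0.0053
ring plane [-0.0259  0.0124  0.1014]
```

View pics/o3.png

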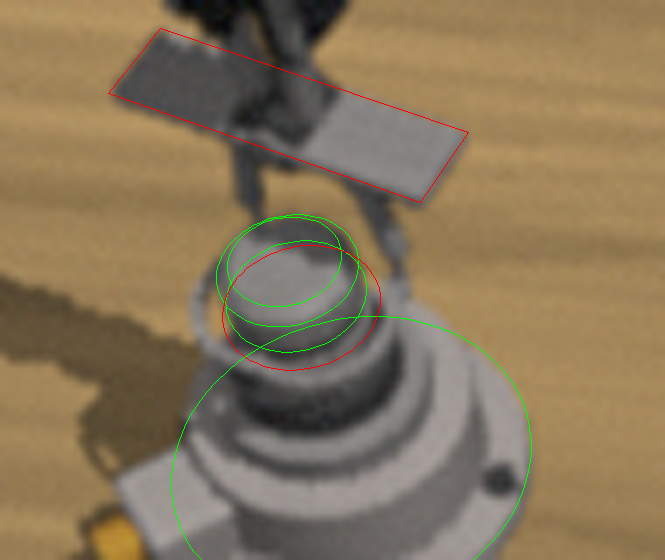

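```bash
python3 -c "
from h import *;from rig import r
togo(r,(.5104,-.1894,.1953),74.7);print(r.observe()['qd'].round(4));print(r.finish_job())"
```

```text
t 10.2 tcp [ 0.5106 -0.1894  0.1954] tool y 74.7 toolz [ 0.0025 -0.0027 -1.    ] shift [ 0.0002 -0.0001  0.0001] spin 0.0 F [-0.68 -1.18 -3.2 ] w 0.0267
[-0.0005 -0.      0.0016 -0.001  -0.002   0.0003]
the job is handed in; nothing more can be done
None
```

I handed the job in at about 10.2 s of the 38 s allowed. The pliers are squeezed on the stop with a 60 N grip, and the ring hangs spread round the shaft at the groove.

- **Height:** the ring centre worked out at about 92.3 mm, against 92 mm for the groove.
- **Centring:** I estimate it within about 1 mm of the shaft's axis. The overlay on the last picture showed the ring clear on the sides I could see, but camera calibration is only good to about 2 mm.
- **Grip and contact:** the finger opening held at 26–27 mm from the squeeze to the end. The wrist force stayed near the pliers' weight all the way down, so I saw no sign of contact with the pump. Just before hand-in it read −3.2 N vertically and 1.2 N sideways, slightly more than the −2.3 N before it; I took this as noise.
- **Upright:** the shoulder plate tilted less than 0.02 rad in the scene view at every check.

**Checks that failed or disagreed**
- The last circle fit of the ring was unusable (5 mm rms) because the shaft mixed into the points. The position above therefore rests on the tool pose, the plate and the overlay.
- The scene and top views disagreed on the shaft's position by about 1–2 mm, so I used a middle value.
- The wrist force reached 13.5 N while the grip closed in the rack, and disappeared once the pliers were lifted.
- I did not re-measure the cup, bearing and fitting; no move went near them.

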